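Build two keypads from board and key deck

TASK

Build both keypads: in each case lay the circuit board whose connector has the case's colour, green side up and flat on the case floor, then on top of it the key deck with keycaps of that same colour, caps up and resting flat on the board's posts. Leave the white key deck, the tape, the glue and the marker where they are.

Things in the scene. Friction and masses are not known exactly. Their poses are not given: they have to be found in the camera images.
- case_orange: Orange case, fixed: open shell 110 (x) x 80 (y) x 28 mm, floor 4, walls 5, pocket 100 x 70 mm; a 48 mm gap for fingers in the middle of both long walls, down to the floor. Origin: centre of its underside, on the table; z up. Parts fit lengthways, either end first, 5 mm spare all round. Seated board's underside is 4 mm, and that of a deck on its posts 21 mm, above the origin.
- case_blue: Blue case, fixed: open shell 110 (x) x 80 (y) x 28 mm, floor 4, walls 5, pocket 100 x 70 mm; a 48 mm gap for fingers in the middle of both long walls, down to the floor. Origin: centre of its underside, on the table; z up. Parts fit lengthways, either end first, 5 mm spare all round. Seated board's underside is 4 mm, and that of a deck on its posts 21 mm, above the origin.
- board_orange_mid (a point): Loose circuit board with orange connector: slab 90 x 60 x 12 mm, green on top, black below; orange block 40 x 26 x 4 mm in the middle of the top; brass post 5 mm tall near each corner. 17 mm tall in all, about 120 g. Point: its centre, 8.5 mm above its underside. x along the 90 mm, y along the 60 mm, z up. Starts flat on the table, green up. Grip the slab across its 60 mm.
- board_blue_mid (a point): Loose circuit board with blue connector: slab 90 x 60 x 12 mm, green on top, black below; blue block 40 x 26 x 4 mm in the middle of the top; brass post 5 mm tall near each corner. 17 mm tall in all, about 120 g. Point: its centre, 8.5 mm above its underside. x along the 90 mm, y along the 60 mm, z up. Starts flat on the table, green up. Grip the slab across its 60 mm.
- deck_orange_mid (a point): Loose key deck with orange keycaps: grey plate 90 x 60 x 12 mm carrying 4 x 3 orange caps 7 mm tall; 19 mm tall in all, about 160 g. Point: its centre, 9.5 mm above its underside. x along the 90 mm, y along the 60 mm, z up. Starts flat on the table, caps up. Grip the plate across its 60 mm.
- deck_blue_mid (a point): Loose key deck with blue keycaps: grey plate 90 x 60 x 12 mm carrying 4 x 3 blue caps 7 mm tall; 19 mm tall in all, about 160 g. Point: its centre, 9.5 mm above its underside. x along the 90 mm, y along the 60 mm, z up. Starts flat on the table, caps up. Grip the plate across its 60 mm.
- deck_white_mid (a point): Loose key deck with white keycaps: grey plate 90 x 60 x 12 mm carrying 4 x 3 white caps 7 mm tall; 19 mm tall in all, about 160 g. Point: its centre, 9.5 mm above its underside. x along the 90 mm, y along the 60 mm, z up. Starts flat on the table, caps up. It is a spare: not to be used.
- tape_mid (a point): Yellow roll of tape, a ring 52 mm across, hole 32 mm, 18 mm tall, lying flat and loose; point at its centre, 9 mm up. To be left alone.
- glue_mid (a point): Small white glue bottle with a red cap, 32 mm across, 62 mm tall, standing loose; point at its centre, 31 mm up. To be left alone.
- marker_mid (a point): White marker pen with a pink cap, about 115 mm long and 17 mm thick, lying loose along its x; point near its middle, 8 mm up. To be left alone.
Mind the look-alikes: they are no part of the job. Leave any turquoise look-alike of the case_orange alone. What is shaped like the part that bears board_orange_mid but red is not meant.

How it is judged:
By the outcome, as a careful person would: the job done as asked, in the order asked, and still so for the second after the job is handed in, with the robot touching nothing.
It also fails if it takes over 106 s, if anything falls off the work surface, if the arm or the gripper's body presses on something with over 40 N, if the wrist force passes 120 N, or if a joint passes its speed limit or range.

ROBOT

A 6-joint arm with a two-finger parallel gripper is mounted at the origin on the work surface. World frame = base frame: x ahead of the robot, y to its left, z up, the work surface at z = 0. Lengths are in mm, angles in rad, forces in N, time in s.
With the tool pointing down it reaches from about 250 to 775 mm from the base axis. Payload 4 kg.
Tool frame: the origin (TCP) lies at the very end of the fingers, on their centre line; the grasp point (between the pads) lies 19 mm behind it; z points along the fingers, y is the line along which they close (so a half turn about z gives the same grasp; the last joint's range is limited). The gripper opens to 94 mm and grips with 3 to 60 N. Pads are 16 mm wide; open, the fingers measure 119 mm over their backs; the gripper's body (75 mm by 177 mm) begins 78 mm behind the grasp point.
Start: joints at [-1.317, 0.087, 1.371, -0, 1.684, -0.103], TCP at [192.101, -515.381, 205.506] pointing down, gripper open.
Joint ranges: [-3.1, 3.1], [-0.76, 2.03], [0.27, 2.55], [-1.08, 4.22], [0.17, 2.65], [-2.57, 2.57]. Speed limits (rad/s): [2.79, 2.79, 3.14, 3.14, 3.14, 3.14].

INTERFACE

Orientations are given as a rotation vector (axis times angle).
In Python, from plant import * gives the robot as it stands. The module is installed in compiled form; this text tells all that it offers.
- The arm moves only by the tool step_arm, never from a script. Its argument "increments" is a list of rows, each a list of 7 numbers: the turn, a rotation vector about the tool's x, y, z in units of 6 degrees (1.0 is 6 degrees), then the shift along the tool's x, y, z in mm, then the opening in per cent of the stroke, from 0 (shut) to 100 (fully open). A call has 1 to 20 rows; each row shifts and turns the commanded pose from where the row before left it, along the tool's axes as they then stand; what a row does not reach is not made up. A row lasts 1/12 s, in which the tool goes at most 41.7 mm and 7.16 degrees, less where a joint would pass 70% of its speed; a pose out of reach is approached as far as the arm can. A call with a gripper value outside its range is refused whole. The fingers move at their own pace and stop on an object; the grip force is fixed at half the most. Time passes only in rows, so rows that do not move let the fingers close. It gives the time, the measured TCP pose, the force, the opening and the grip force at its end, in the units of the state.
- read_state(): the state, without advancing time (a new reading comes with each control period).
- capture(name): name is "scene" or "top"; returns a dict with "color" (400x640x3 uint8, blue, green, red), "intrinsics" (3x3 intrinsics, pixels), "pose" (4x4, takes a point from camera to world coordinates). Camera axes: x right, y down, z forward; pixel columns grow to the right and rows downward; lengths in mm; the calibration is good to about 2 mm. A picture is of the moment at which its call begins. There is no depth.
- job_done(): hands the job in; it is judged then, once.
Trained networks look in a picture, given as the dict that the camera call returned (one of the last four; its "shot" number tells which), for a name from the list of things; names that differ only in an ending like _2 or _b are one class to them, and where a whole thing is asked for, a point or a joint stands for the part that bears it (a point fixed in the world has none). Each returns a list of dicts, best first, with "conf" (0 to 1); they miss things now and then, are a little off and sometimes report something else, mostly with a low value. They report only what shows in the picture. A call takes as long as a camera call. They do not tell look-alikes from the thing itself.
- search_frame(picture, thing): "xy" ([column, row] in pixels, amid what is visible of it).
- silhouettes(picture, thing): "region" (400x640 bool, what is visible of it) and "xy" ([column, row] in pixels, amid what is visible of it).
- mark_of(picture, thing): "xy" ([column, row] in pixels: a listed point, or the origin of a listed thing).
The state is a dict: "clock": time; "q": joint angles; "joint_vel": joint speeds; "effort": joint torques, N m; "eef_pos": TCP position; "tool_rot": TCP orientation; "force": force on the tool from outside, world axes, zero at the start; "torque": the same for the moment, N m; "gripper_width": finger opening in mm; "grasp_force": force on a finger pad.
Only numpy, scipy, OpenCV 4.12 (cv2) and the standard library are available. Lean on these libraries where they do the work, as an engineer would, in place of code of your own. Each camera call takes 0.05 s, during which the arm holds its last target. There are 200 camera calls.

## Working session

There is one attempt and no reset: what is moved stays moved. The work goes in short steps, Python scripts to look and compute and a tool call to move; the robot and the scene stay as the last step left them, time stands still between calls to the robot, and variables do not carry over. Pictures are saved under pics/ and viewed, at most 14 in all, crops included, and the job is handed in when it is done.

Besides the shell and the picture viewer there is one more tool, called after "Call:" as a command line: name --pt "numbers of a row" for each row, then --argument value for the rest. step_arm: Moves the arm, as the interface text tells. Its arguments: {"type":"object","properties":{"increments":{"type":"array"}},"required":["increments"]}

```bash
mkdir -p pics
python3 - <<'E'
from plant import *
import cv2
for n in ("scene","top"):
    c=capture(n); cv2.imwrite(f"pics/{n}0.png",c["color"])
    print(n,c["intrinsics"].tolist(),c["pose"].round(3).tolist())
    for t in "case_orange case_blue board_orange_mid board_blue_mid deck_orange_mid deck_blue_mid deck_white_mid tape_mid glue_mid marker_mid".split():
        print(t,[([round(float(v)) for v in d["xy"]],round(float(d["conf"]),2)) for d in mark_of(c,t)[:5]])
print(read_state())
E
```

```text
scene [[407.81390209696735, 0.0, 319.6994121907967], [0.0, 407.81390209696735, 201.22326515794146], [0.0, 0.0, 1.0]] [[-0.411, 0.506, -0.758, 1260.358], [0.911, 0.224, -0.345, 335.982], [-0.004, -0.833, -0.553, 623.281], [0.0, 0.0, 0.0, 1.0]]
case_orange [([478, 224], 0.73), ([411, 228], 0.62)]
case_blue [([325, 217], 0.62)]
board_orange_mid [([198, 188], 0.94), ([225, 158], 0.55)]
board_blue_mid [([240, 232], 0.67)]
deck_orange_mid [([480, 269], 0.75)]
deck_blue_mid [([371, 274], 0.83)]
deck_white_mid [([372, 273], 0.59)]
tape_mid [([408, 231], 0.71)]
glue_mid [([294, 246], 0.62)]
marker_mid [([426, 297], 0.6)]
top [[505.74528177861043, 0.0, 317.7284333452688], [0.0, 505.74528177861043, 203.13690973270016], [0.0, 0.0, 1.0]] [[-0.027, -0.988, 0.152, 255.571], [-1.0, 0.027, -0.004, -18.733], [-0.001, -0.152, -0.988, 1454.856], [0.0, 0.0, 0.0, 1.0]]
case_orange [([188, 257], 0.89), ([239, 226], 0.85)]
case_blue [([309, 209], 0.69)]
board_orange_mid [([458, 259], 0.63), ([453, 198], 0.6)]
board_blue_mid [([370, 154], 0.98)]
deck_orange_mid [([180, 196], 0.61)]
deck_blue_mid [([252, 158], 0.92)]
deck_white_mid [([381, 219], 0.67)]
tape_mid [([412, 142], 0.76)]
glue_mid [([314, 147], 0.55)]
marker_mid [([212, 150], 0.49)]
{'clock': 1.1, 'q': array([-1.31709491e+00,  8.71741852e-02,  1.37072249e+00,  5.30723594e-05,
        1.68362643e+00, -1.03106238e-01]), 'joint_vel': array([-8.87955055e-06, -1.42741826e-04, -1.68213810e-03, -1.92693185e-03,
        2.23829739e-04,  3.76610030e-04]), 'effort': array([ 3.11178674e-04, -3.40043843e+01, -3.02605355e+01,  7.18996301e-02,
        2.38563441e-02, -2.04499074e-06]), 'eef_pos': array([ 192.11672212, -515.35639781,  205.50857391]), 'tool_rot': array([3.09166392e+00, 5.57501408e-01, 9.08162462e-05]), 'force': array([ 0.33592265, -0.14020873,  0.37229041]), 'torque': array([-3.64066893e-02, -1.63482515e-06,  6.96415439e-03]), 'grasp_force': 0.0, 'gripper_width': 93.710428625863}
```

Run:
```python
import cv2
a=cv2.imread("pics/top0.png")[90:320,110:510]
cv2.imwrite("pics/top0c.png",cv2.resize(a,(800,460),interpolation=cv2.INTER_CUBIC))
```

```text
(no output)
```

View pics/top0c.png

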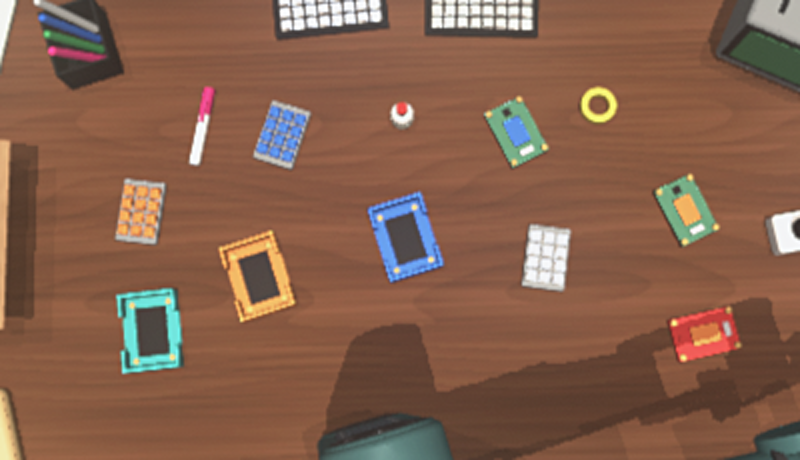

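View pics/scene0.png

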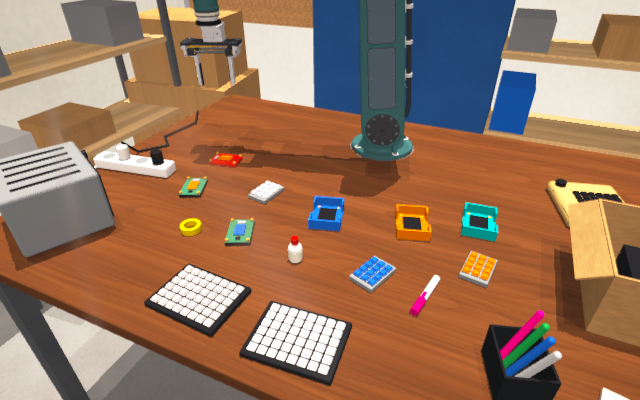

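The top crop (full-image pixels) shows two candidate cases: orange at (238,227), which is the one meant, and turquoise at (185,255), the look-alike. There are two orange-connector boards: green at (453,195), which is meant, and red at (462,256), the look-alike. The blue case is at (312,208), blue board at (368,155), blue deck at (251,157), orange deck at (180,195) and white deck at (383,219).

Next I'll fit box models to the silhouettes in both cameras.

```bash
cat > h.py <<'E'
from plant import *
import numpy as np, cv2
from scipy.optimize import least_squares
from scipy.spatial.transform import Rotation as R
def box(a,b,z0,z1): return [(s*a/2,t*b/2,z) for s in(-1,1) for t in(-1,1) for z in(z0,z1)]
M={'case':box(110,80,0,28),'board':box(90,60,0,12)+box(80,50,12,17),'deck':box(90,60,0,12)+box(80,52,12,19)}
def proj(c,P):
    T=np.linalg.inv(c["pose"]); p=(P@T[:3,:3].T+T[:3,3])@c["intrinsics"].T
    return p[:,:2]/p[:,2:]
def ground(c,uv,z):
    d=c["pose"][:3,:3]@np.linalg.solve(c["intrinsics"],[*uv,1]); o=c["pose"][:3,3]
    return o+d*(z-o[2])/d[2]
def place(m,x,y,a,z=0):
    P=np.array(m,float); return P@R.from_euler('z',a).as_matrix().T+[x,y,z]
def hullof(reg):
    n,l,s,_=cv2.connectedComponentsWithStats(reg.astype(np.uint8)); k=1+s[1:,4].argmax()
    cs,_=cv2.findContours((l==k).astype(np.uint8),0,cv2.CHAIN_APPROX_NONE); return cv2.convexHull(cs[0])[:,0].astype(float),s[k,4]
def dense(h,n=80):
    h=np.vstack([h,h[:1]]); d=np.r_[0,np.cumsum(np.linalg.norm(np.diff(h,axis=0),axis=1))]
    t=np.linspace(0,d[-1],n,endpoint=False); return np.c_[np.interp(t,d,h[:,0]),np.interp(t,d,h[:,1])]
def fit(obs,m,x0,z=0):
    "obs: list of (cam,hull)"
    def res(v):
        o=[]
        for c,h in obs:
            H=cv2.convexHull(proj(c,place(m,*v[:2],v[2],z)).astype(np.float32))
            o+=[cv2.pointPolygonTest(H,(float(p[0]),float(p[1])),True)-.5 for p in h]
        return o
    best=None
    for a in np.radians(range(0,180,30)):
        r=least_squares(res,[*x0,a],x_scale=[1,1,.02],diff_step=1e-3,loss='soft_l1')
        if best is None or r.cost<best.cost: best=r
    return best.x,np.sqrt(np.mean(best.fun**2))
def go(x,y,z,a,z_un=0):
    "tool deltas to reach target with finger line at world angle a"
    s=read_state(); Rt=R.from_rotvec(s["tool_rot"]); A=Rt.as_matrix()
    cur=np.arctan2(A[1,1],A[0,1]); d=(a-cur+np.pi/2)%np.pi-np.pi/2   # world turn
    A2=(R.from_euler('z',d)*Rt).as_matrix()
    e=np.array([x,y,z])-s["eef_pos"]
    print("q6 %.2f turn(units about tool z) %.2f  tilt %s | after turn shift %s"%(s["q"][5],-np.degrees(d)/6,A[:2,2].round(4),(A2.T@e).round(1)))
E
python3 - <<'E'
from h import *
import json
c=[capture("scene"),capture("top")]
seed={'case_orange':(238,227),'case_blue':(312,208),'board_orange_mid':(453,195),'board_blue_mid':(368,155),'deck_orange_mid':(180,195),'deck_blue_mid':(251,157),'deck_white_mid':(383,219)}
out={}
for t,uv in seed.items():
    x0=ground(c[1],uv,10); m=M[t.split('_')[0]]; obs=[]
    for k in c:
        u=proj(k,x0[None])[0]; D=[d for d in silhouettes(k,t) if np.hypot(*(d["xy"]-u))<14]
        if D:
            h,a=hullof(D[0]["region"]); obs.append((k,dense(h)))
    if not obs: print(t,"none"); continue
    o=[]
    for ob in [obs]+([[q] for q in obs] if len(obs)>1 else []):
        v,r=fit(ob,m,x0[:2]); o.append((v[0].round(1),v[1].round(1),round(np.degrees(v[2])%180,1),round(r,2)))
    print(t,len(obs),*[tuple(map(float,q)) for q in o]); out[t]=[float(q) for q in o[0]]
json.dump(out,open("p.json","w"))
E
```

```text
case_orange 2 (413.3, 204.8, 17.0, 0.86) (417.2, 205.2, 17.1, 0.29) (410.7, 205.1, 16.6, 0.73)
case_blue 2 (463.5, -7.0, 16.3, 0.6) (467.1, -6.1, 16.9, 0.35) (461.7, -7.3, 15.7, 0.25)
board_orange_mid 2 (492.7, -415.5, 24.3, 0.62) (496.0, -415.1, 25.0, 0.49) (491.4, -415.2, 23.2, 0.47)
board_blue_mid 1 (618.9, -172.8, 25.9, 0.29)
deck_orange_mid 2 (514.5, 375.9, 172.0, 0.86) (517.8, 376.1, 171.5, 0.51) (511.2, 375.4, 172.4, 0.49)
deck_blue_mid 2 (622.9, 170.6, 161.0, 0.84) (625.2, 170.8, 161.0, 0.66) (620.4, 169.7, 161.4, 0.54)
deck_white_mid 2 (430.1, -208.4, 172.2, 0.77) (435.3, -207.1, 172.9, 0.47) (428.2, -209.0, 171.5, 0.34)
```

Both cameras agree to a few mm, with a common bias in x that cancels between pick and place. I'll start with the orange board.

Run:
```python
from h import *
go(492.7,-415.5,60,np.radians(24.3+90))
```

```text
q6 -0.10 turn(units about tool z) -0.64  tilt [-0.     -0.0001] | after turn shift [315.1  32.7 145.5]
```

Call:
step_arm --pt "0 0 -0.64 0 0 0 100" --pt "0 0 0 12 1 2 100" --pt "0 0 0 24 2.5 8 100" --pt "0 0 0 26 2.7 10 100" --pt "0 0 0 26 2.7 10 100" --pt "0 0 0 26 2.7 10 100" --pt "0 0 0 26 2.7 10 100" --pt "0 0 0 26 2.7 10 100" --pt "0 0 0 26 2.7 12 100" --pt "0 0 0 26 2.7 12 100" --pt "0 0 0 26 2.7 12 100" --pt "0 0 0 26 2.7 12 100" --pt "0 0 0 24 2.5 12 100" --pt "0 0 0 13 1.5 12 100" --pt "0 0 0 8 1 12 100" --pt "0 0 0 0 0 0 100" --pt "0 0 0 0 0 0 100"

```text
clock: 3.32
eef_pos: [491.8, -415.3, 60.2]
tool_rot: [-3.069, -0.66, 0.003]
force: [0.1, 0.5, -0.1]
gripper_width: 94.2
grasp_force: 0.0
```

Run:
```python
from h import *
go(492.7,-415.5,4,np.radians(24.3+90))
c=capture("scene"); u=proj(c,np.array([[492.7,-415.5,10]]))[0].astype(int); i=c["color"][u[1]-55:u[1]+35,u[0]-60:u[0]+60]
cv2.imwrite("pics/s1.png",cv2.resize(i,None,fx=6,fy=6,interpolation=cv2.INTER_CUBIC)); print(u)
```

```text
q6 0.36 turn(units about tool z) -0.00  tilt [-0.0024  0.0015] | after turn shift [ 0.8  0.7 56.2]
[193 185]
```

View pics/s1.png

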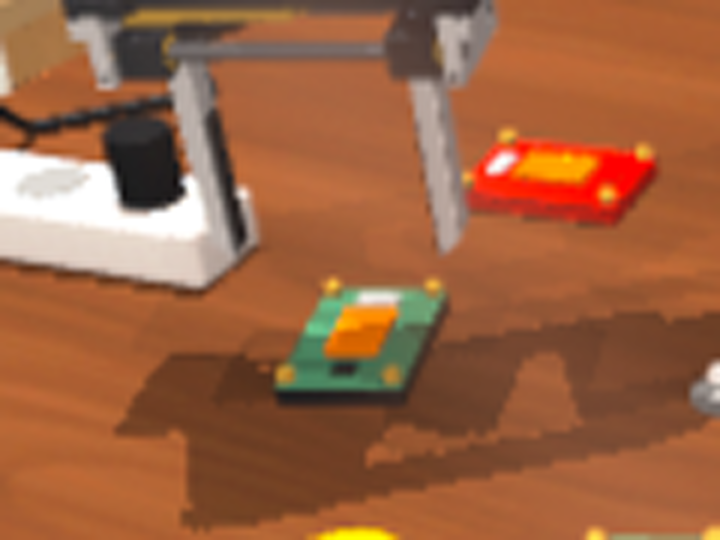

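The crop shows the open fingers straddling the green board with the orange connector (about (193,185) full-image). The red look-alike is off to the right. Descending and gripping.

Call:
step_arm --pt "0 0 0 0.8 0.7 8 100" --pt "0 0 0 0 0 12 100" --pt "0 0 0 0 0 12 100" --pt "0 0 0 0 0 12 100" --pt "0 0 0 0 0 8 100" --pt "0 0 0 0 0 4 100" --pt "0 0 0 0 0 0 100" --pt "0 0 0 0 0 0 0" --pt "0 0 0 0 0 0 0" --pt "0 0 0 0 0 0 0" --pt "0 0 0 0 0 0 0" --pt "0 0 0 0 0 0 0" --pt "0 0 0 0 0 0 0" --pt "0 0 0 0 0 0 0" --pt "0 0 0 0 0 0 0"

```text
clock: 4.62
eef_pos: [493.7, -415.7, 6.0]
tool_rot: [-3.071, -0.661, -0.0]
force: [-1.5, 2.0, 3.0]
gripper_width: 59.4
grasp_force: 30.0
```

Call:
step_arm --pt "0 0 0 0 0 -6 0" --pt "0 0 0 0 0 -12 0" --pt "0 0 0 0 0 -20 0" --pt "0 0 0 0 0 -20 0" --pt "0 0 0 0 0 -20 0" --pt "0 0 0 0 0 -12 0" --pt "0 0 0 0 0 -4 0" --pt "0 0 0 0 0 0 0"

```text
clock: 5.28
eef_pos: [494.4, -416.9, 101.3]
tool_rot: [3.068, 0.66, 0.003]
force: [-0.4, 0.2, -1.9]
gripper_width: 59.7
grasp_force: 30.0
```

Run:
```python
from h import *
go(413.3,204.8,60,np.radians(17+90))
print(read_state()["force"],read_state()["gripper_width"])
```

```text
q6 0.36 turn(units about tool z) 1.21  tilt [ 0.0024 -0.0026] | after turn shift [ 104.1 -618.4   39.4]
[-0.38641579  0.19986954 -1.86068491] 59.718692007601796
```

Call:
step_arm --pt "0 0 0.6 0 0 0 0" --pt "0 0 0.6 0 0 0 0" --pt "0 0 0 2 -12 0 0" --pt "0 0 0 4 -24 0 0" --pt "0 0 0 6 -36 0 0" --pt "0 0 0 6 -36 0 0" --pt "0 0 0 6 -36 0 0" --pt "0 0 0 6 -36 0 0" --pt "0 0 0 6 -36 0 0" --pt "0 0 0 6 -36 0 0" --pt "0 0 0 6 -36 0 0" --pt "0 0 0 6 -36 0 0" --pt "0 0 0 6 -36 0 0" --pt "0 0 0 6 -36 0 0" --pt "0 0 0 6 -36 0 0" --pt "0 0 0 6 -36 0 0" --pt "0 0 0 6 -36 0 0" --pt "0 0 0 6 -36 0 0" --pt "0 0 0 6 -36 0 0" --pt "0 0 0 4 -24 0 0"

```text
clock: 6.95
eef_pos: [411.2, 189.4, 97.9]
tool_rot: [-3.106, -0.47, 0.004]
force: [-0.3, 0.1, -1.5]
gripper_width: 59.6
grasp_force: 30.0
```

Call:
step_arm --pt "0 0 0 2 -12 0 0" --pt "0 0 0 1 -6 0 0" --pt "0 0 0 0 0 0 0" --pt "0 0 0 0 0 0 0"

```text
clock: 7.28
eef_pos: [410.2, 204.3, 98.5]
tool_rot: [3.106, 0.467, -0.003]
force: [0.3, -0.5, -1.4]
gripper_width: 59.5
grasp_force: 30.0
```

```bash
cat > chk.py <<'E'
from h import *
import sys,json
# fit held/placed part t at underside height z in both cams relative to case
def chk(t,case,z,pic=None):
    P=json.load(open("p.json"))
    for n in ("scene","top"):
        k=capture(n); u=proj(k,np.array([[*read_state()["eef_pos"][:2],z+8]]))[0]
        for nm,zz in ((t,z),(case,0)):
            x0=read_state()["eef_pos"] if nm==t else np.array(P[case]); uu=proj(k,np.array([[x0[0],x0[1],zz+9]]))[0]
            D=[d for d in silhouettes(k,nm) if np.hypot(*(d["xy"]-uu))<25]
            if D:
                h,a=hullof(D[0]["region"]); v,r=fit([(k,dense(h))],M[nm.split('_')[0]],x0[:2],zz)
                print(n,nm,v[:2].round(1),round(np.degrees(v[2])%180,1),"res",round(r,2),"area",a)
            else: print(n,nm,"none")
        if pic and n=="scene":
            x,y=int(u[0]),int(u[1]); i=k["color"][max(y-70,0):y+50,x-80:x+80]
            cv2.imwrite(pic,cv2.resize(i,None,fx=4,fy=4,interpolation=cv2.INTER_CUBIC))
E
python3 - <<'E'
from chk import *
s=read_state(); print(s["eef_pos"].round(1))
chk('board_orange_mid','case_orange',s["eef_pos"][2]-5)
go(413.3,204.8,60,np.radians(17+90))
E
```

```text
[410.2 204.3  98.5]
scene board_orange_mid none
scene case_orange [416.6 205.4] 17.1 res 0.31 area 1156
top board_orange_mid none
top case_orange [407.5 211.9] 27.0 res 2.73 area 109
q6 1.61 turn(units about tool z) -0.00  tilt [ 0.0001 -0.0002] | after turn shift [ 2.5  0.1 39.4]
```

Call:
step_arm --pt "0 0 0 2.5 0 6 0" --pt "0 0 0 0.6 0 14 0" --pt "0 0 0 0 0 14 0" --pt "0 0 0 0 0 10 0" --pt "0 0 0 0 0 4 0" --pt "0 0 0 0 0 0 0" --pt "0 0 0 0 0 0 0"

```text
clock: 8.17
eef_pos: [413.8, 205.8, 51.5]
tool_rot: [3.107, 0.466, -0.0]
force: [0.4, -0.6, -2.1]
gripper_width: 59.2
grasp_force: 30.0
```

Run:
```python
from chk import *
s=read_state(); print(s["eef_pos"].round(1))
chk('board_orange_mid','case_orange',s["eef_pos"][2]-5,"pics/s2.png")
go(413.8,205,10.5,np.radians(17+90))
```

```text
[413.8 205.8  51.5]
scene board_orange_mid [419.8 207.2] 14.4 res 0.51 area 578
scene case_orange [422.4 204.7] 18.7 res 3.96 area 713
top board_orange_mid none
top case_orange [389.7 220.1] 117.2 res 2.06 area 71
q6 1.61 turn(units about tool z) 0.01  tilt [0.0013 0.0003] | after turn shift [-0.6  0.9 41.6]
```

View pics/s2.png

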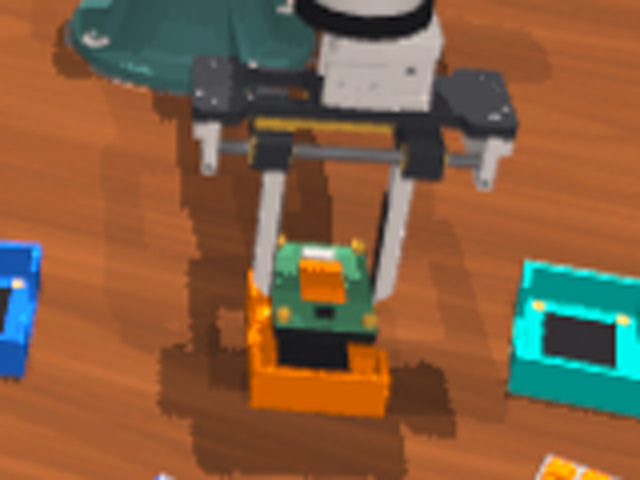

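The crop shows the board level over the orange case, lined up with the pocket. Lowering and releasing.

Call:
step_arm --pt "0 0 0 -1 0.8 6 0" --pt "0 0 0 0 0 10 0" --pt "0 0 0 0 0 10 0" --pt "0 0 0 0 0 8 0" --pt "0 0 0 0 0 4 0" --pt "0 0 0 0 0 2 0" --pt "0 0 0 0 0 1 0" --pt "0 0 0 0 0 0 0" --pt "0 0 0 0 0 0 0"

```text
clock: 9.22
eef_pos: [413.4, 204.9, 10.7]
tool_rot: [-3.107, -0.467, -0.002]
force: [-0.3, 0.2, -1.5]
gripper_width: 59.5
grasp_force: 30.0
```

Call:
step_arm --pt "0 0 0 0 0 1 0" --pt "0 0 0 0 0 0 0" --pt "0 0 0 0 0 0 100" --pt "0 0 0 0 0 0 100" --pt "0 0 0 0 0 0 100" --pt "0 0 0 0 0 0 100" --pt "0 0 0 0 0 0 100" --pt "0 0 0 0 0 0 100" --pt "0 0 0 0 0 -10 100" --pt "0 0 0 0 0 -20 100" --pt "0 0 0 0 0 -25 100" --pt "0 0 0 0 0 -25 100" --pt "0 0 0 0 0 -10 100" --pt "0 0 0 0 0 0 100"

```text
clock: 10.38
eef_pos: [415.2, 205.6, 103.2]
tool_rot: [-3.105, -0.466, -0.011]
force: [0.5, -1.0, 0.9]
gripper_width: 93.9
grasp_force: 0.0
```

Run:
```python
from h import *
go(514.5,375.9,60,np.radians(172+90))
```

```text
q6 1.61 turn(units about tool z) 4.18  tilt [0.007  0.0024] | after turn shift [  74.3 -182.5   43.7]
```

Call:
step_arm --pt "0 0 0.8 0 0 0 100" --pt "0 0 0.9 0 0 0 100" --pt "0 0 0.9 0 0 0 100" --pt "0 0 0.9 0 0 0 100" --pt "0 0 0.68 0 0 0 100" --pt "0 0 0 6 -14 0 100" --pt "0 0 0 11 -28 0 100" --pt "0 0 0 12 -30 6 100" --pt "0 0 0 12 -30 8 100" --pt "0 0 0 12 -30 8 100" --pt "0 0 0 11 -26 8 100" --pt "0 0 0 6 -16 8 100" --pt "0 0 0 4 -8 5 100" --pt "0 0 0 0 0 0 100" --pt "0 0 0 0 0 0 100"

```text
clock: 11.63
eef_pos: [510.5, 373.8, 54.8]
tool_rot: [3.131, -0.219, -0.004]
force: [0.2, -0.3, 0.8]
gripper_width: 94.2
grasp_force: 0.0
```

Run:
```python
from chk import *
go(514.5,375.9,4,np.radians(172+90))
import json
P=json.load(open("p.json"))
k=capture("scene"); x,y=448,245; i=k["color"][185:305,370:530]
cv2.imwrite("pics/s3.png",cv2.resize(i,None,fx=5,fy=5,interpolation=cv2.INTER_CUBIC))
for k in (k,capture("top")):
  u=proj(k,np.array([[413,205,12]]))[0]
  for d in silhouettes(k,'board_orange_mid'):
    if np.hypot(*(d["xy"]-u))<20:
        h,a=hullof(d["region"]); print(fit([(k,dense(h))],M['board'],(413,205),4),a)
```

```text
q6 2.25 turn(units about tool z) 0.00  tilt [-0.0029 -0.0023] | after turn shift [ 3.8 -2.8 50.8]
(array([3.95690102e+02, 1.98328905e+02, 2.74922280e-01]), np.float64(2.012846783820049)) 452
(array([412.0363356 , 204.99059429,   3.40687031]), np.float64(0.3404381565631808)) 640
```

View pics/s3.png

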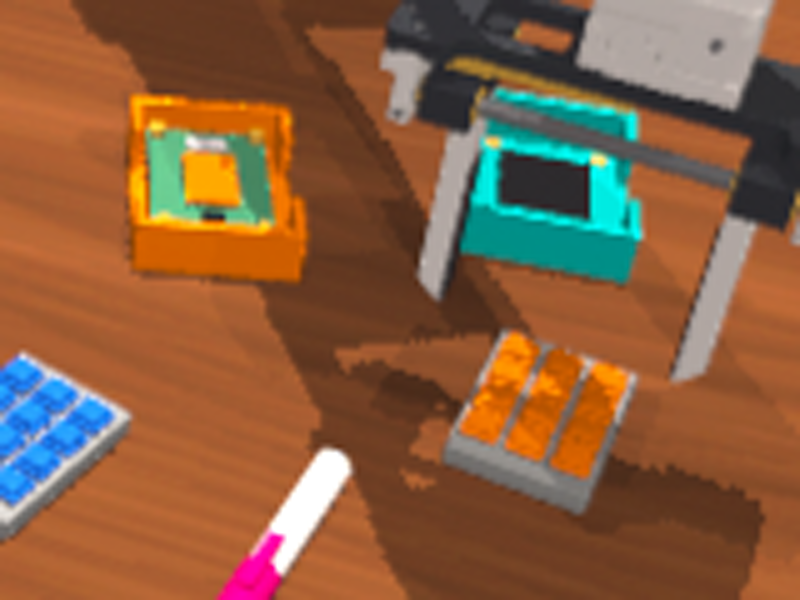

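The crop shows the board seated flat in the orange case, around (413,222) full-image. The orange deck is below the fingers at about (478,270). Descending on it.

Call:
step_arm --pt "0 0 0 3.5 -2.8 8 100" --pt "0 0 0 0 0 12 100" --pt "0 0 0 0 0 12 100" --pt "0 0 0 0 0 10 100" --pt "0 0 0 0 0 6 100" --pt "0 0 0 0 0 3 100" --pt "0 0 0 0 0 1 100" --pt "0 0 0 0 0 0 100" --pt "0 0 0 0 0 0 0" --pt "0 0 0 0 0 0 0" --pt "0 0 0 0 0 0 0" --pt "0 0 0 0 0 0 0" --pt "0 0 0 0 0 0 0" --pt "0 0 0 0 0 0 0" --pt "0 0 0 0 0 0 0" --pt "0 0 0 0 0 0 0"

```text
clock: 13.17
eef_pos: [515.5, 377.0, 4.7]
tool_rot: [-3.134, 0.219, -0.0]
force: [-0.3, -0.0, -0.2]
gripper_width: 59.1
grasp_force: 30.0
```

Call:
step_arm --pt "0 0 0 0 0 -6 0" --pt "0 0 0 0 0 -12 0" --pt "0 0 0 0 0 -20 0" --pt "0 0 0 0 0 -20 0" --pt "0 0 0 0 0 -20 0" --pt "0 0 0 0 0 -12 0" --pt "0 0 0 0 0 -4 0" --pt "0 0 0 0 0 0 0"

```text
clock: 13.83
eef_pos: [516.2, 377.5, 100.4]
tool_rot: [-3.132, 0.219, -0.004]
force: [-0.9, 1.7, -2.2]
gripper_width: 59.6
grasp_force: 30.0
```

Run:
```python
from h import *
go(413.0,204.8,100,np.radians(17+90))
```

```text
q6 2.25 turn(units about tool z) -4.17  tilt [0.0029 0.0016] | after turn shift [-149.1  135.    -0.3]
```

Call:
step_arm --pt "0 0 -0.75 0 0 0 0" --pt "0 0 -0.9 0 0 0 0" --pt "0 0 -0.9 0 0 0 0" --pt "0 0 -0.9 0 0 0 0" --pt "0 0 -0.72 0 0 0 0" --pt "0 0 0 -8 7 0 0" --pt "0 0 0 -18 16 0 0" --pt "0 0 0 -24 22 0 0" --pt "0 0 0 -24 22 0 0" --pt "0 0 0 -24 22 0 0" --pt "0 0 0 -24 22 0 0" --pt "0 0 0 -16 15 0 0" --pt "0 0 0 -8 7 0 0" --pt "0 0 0 -3 2 0 0" --pt "0 0 0 0 0 0 0" --pt "0 0 0 0 0 0 0"

```text
clock: 15.17
eef_pos: [412.9, 205.0, 98.3]
tool_rot: [-3.106, -0.465, -0.0]
force: [-0.4, 0.0, -2.0]
gripper_width: 59.2
grasp_force: 30.0
```

Run:
```python
from h import *
go(413.8,205,26.5,np.radians(17+90))
```

```text
q6 1.61 turn(units about tool z) 0.01  tilt [0.0002 0.0006] | after turn shift [ 0.9  0.3 71.8]
```

Call:
step_arm --pt "0 0 0 0.9 0.3 6 0" --pt "0 0 0 0 0 14 0" --pt "0 0 0 0 0 16 0" --pt "0 0 0 0 0 14 0" --pt "0 0 0 0 0 10 0" --pt "0 0 0 0 0 6 0" --pt "0 0 0 0 0 3 0" --pt "0 0 0 0 0 2 0" --pt "0 0 0 0 0 0.8 0" --pt "0 0 0 0 0 0 0" --pt "0 0 0 0 0 0 0"

```text
clock: 16.08
eef_pos: [413.9, 204.5, 27.3]
tool_rot: [-3.107, -0.465, -0.002]
force: [0.6, -0.0, -1.9]
gripper_width: 59.7
grasp_force: 30.0
```

Call:
step_arm --pt "0 0 0 0 0 1 0" --pt "0 0 0 0 0 0.5 0" --pt "0 0 0 0 0 0 0" --pt "0 0 0 0 0 0 100" --pt "0 0 0 0 0 0 100" --pt "0 0 0 0 0 0 100" --pt "0 0 0 0 0 0 100" --pt "0 0 0 0 0 0 100" --pt "0 0 0 0 0 0 100" --pt "0 0 0 0 0 -10 100" --pt "0 0 0 0 0 -20 100" --pt "0 0 0 0 0 -25 100" --pt "0 0 0 0 0 -15 100" --pt "0 0 0 0 0 -4 100" --pt "0 0 0 0 0 0 100"

```text
clock: 17.33
eef_pos: [414.6, 204.7, 101.2]
tool_rot: [-3.106, -0.465, -0.006]
force: [0.3, 0.1, -0.0]
gripper_width: 94.1
grasp_force: 0.0
```

Run:
```python
from h import *
go(620.5,-172.8,60,np.radians(25.9+90))
```

```text
q6 1.61 turn(units about tool z) -1.48  tilt [0.0039 0.0013] | after turn shift [ 20.2 429.5  41.3]
```

Call:
step_arm --pt "0 0 -0.74 0 0 0 100" --pt "0 0 -0.74 0 0 0 100" --pt "0 0 0 0.5 12 0 100" --pt "0 0 0 1 24 0 100" --pt "0 0 0 1.7 36 0 100" --pt "0 0 0 1.7 36 0 100" --pt "0 0 0 1.7 36 0 100" --pt "0 0 0 1.7 36 0 100" --pt "0 0 0 1.7 36 0 100" --pt "0 0 0 1.7 36 0 100" --pt "0 0 0 1.7 36 0 100" --pt "0 0 0 1.7 36 0 100" --pt "0 0 0 1.7 36 5 100" --pt "0 0 0 1.5 32 8 100" --pt "0 0 0 1 20 10 100" --pt "0 0 0 0.5 12 10 100" --pt "0 0 0 0 5 7 100" --pt "0 0 0 0 0 0 100" --pt "0 0 0 0 0 0 100"

```text
clock: 18.92
eef_pos: [617.5, -171.6, 57.8]
tool_rot: [-3.059, -0.705, 0.004]
force: [0.8, -0.5, -0.5]
gripper_width: 94.1
grasp_force: 0.0
```

Run:
```python
from chk import *
go(620.5,-172.8,4,np.radians(25.9+90))
k=capture("scene"); i=k["color"][150:300,180:460]
cv2.imwrite("pics/s4.png",cv2.resize(i,(784,420),interpolation=cv2.INTER_CUBIC))
D=[d for d in silhouettes(k,'board_blue_mid')]
for d in D: h,a=hullof(d["region"]); print(fit([(k,dense(h))],M['board'],(620,-172)),a,d["xy"])
k=capture("top")
for t,uv,z in (('deck_orange_mid',(413,205,30),21),('board_blue_mid',(620,-172,8),0)):
  u=proj(k,np.array([uv]))[0]
  for d in silhouettes(k,t):
    if np.hypot(*(d["xy"]-u))<20:
        h,a=hullof(d["region"]); print(t,fit([(k,dense(h))],M[t.split('_')[0]],uv[:2],z),a)
```

```text
q6 0.76 turn(units about tool z) 0.01  tilt [-0.0029  0.0016] | after turn shift [ 2.3  2.5 53.8]
(array([ 6.17464812e+02, -1.73386518e+02,  4.27147662e-01]), np.float64(0.3977241433854519)) 675 [236.1, 230.9]
deck_orange_mid (array([4.09465332e+02, 2.01822968e+02, 3.01995284e-01]), np.float64(0.32622480092876377)) 677
board_blue_mid (array([ 580.97196629, -177.94733666,    2.56930868]), np.float64(3.5321062160668037)) 221
```

View pics/s4.png

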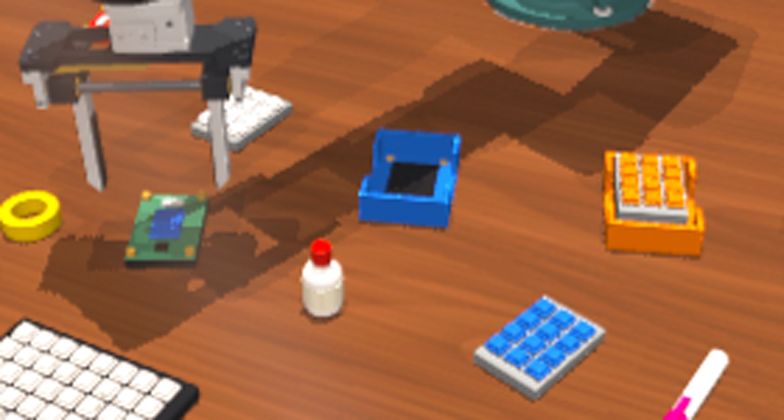

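The crop shows the orange keypad complete, with its deck sitting flat in the case at about (412,225) full-image. The gripper is over the blue board at (237,231), the only board with a blue connector. The blue board's position refines to about (616,-173).

Call:
step_arm --pt "0 0 0 -2 0.6 8 100" --pt "0 0 0 0 0 12 100" --pt "0 0 0 0 0 12 100" --pt "0 0 0 0 0 12 100" --pt "0 0 0 0 0 6 100" --pt "0 0 0 0 0 3 100" --pt "0 0 0 0 0 1 100" --pt "0 0 0 0 0 0 100" --pt "0 0 0 0 0 0 0" --pt "0 0 0 0 0 0 0" --pt "0 0 0 0 0 0 0" --pt "0 0 0 0 0 0 0" --pt "0 0 0 0 0 0 0" --pt "0 0 0 0 0 0 0" --pt "0 0 0 0 0 0 0" --pt "0 0 0 0 0 0 0"

```text
clock: 20.5
eef_pos: [617.0, -174.1, 5.5]
tool_rot: [-3.061, -0.704, -0.0]
force: [-1.4, 1.1, 1.3]
gripper_width: 59.3
grasp_force: 30.0
```

Call:
step_arm --pt "0 0 0 0 0 -6 0" --pt "0 0 0 0 0 -12 0" --pt "0 0 0 0 0 -20 0" --pt "0 0 0 0 0 -20 0" --pt "0 0 0 0 0 -20 0" --pt "0 0 0 0 0 -12 0" --pt "0 0 0 0 0 -4 0" --pt "0 0 0 0 0 0 0"

```text
clock: 21.17
eef_pos: [617.9, -174.8, 101.2]
tool_rot: [3.06, 0.704, 0.004]
force: [0.6, -0.5, -2.0]
gripper_width: 59.2
grasp_force: 30.0
```

Run:
```python
from h import *
go(463.8,-7,100,np.radians(16.3+90))
```

```text
q6 0.75 turn(units about tool z) 1.60  tilt [ 0.0032 -0.0014] | after turn shift [-100.8 -204.3    0.4]
```

Call:
step_arm --pt "0 0 0.8 0 0 0 0" --pt "0 0 0.8 0 0 0 0" --pt "0 0 0 -6 -12 0 0" --pt "0 0 0 -12 -24 0 0" --pt "0 0 0 -16 -32 0 0" --pt "0 0 0 -16 -32 0 0" --pt "0 0 0 -16 -32 0 0" --pt "0 0 0 -14 -30 0 0" --pt "0 0 0 -11 -22 0 0" --pt "0 0 0 -7 -14 0 0" --pt "0 0 0 -3 -6 0 0" --pt "0 0 0 0 0 0 0" --pt "0 0 0 0 0 0 0"

```text
clock: 22.25
eef_pos: [462.9, -7.2, 98.6]
tool_rot: [3.109, 0.446, -0.001]
force: [-0.2, 0.6, -1.1]
gripper_width: 59.6
grasp_force: 30.0
```

Run:
```python
from h import *
go(463.8,-6.8,10.5,np.radians(16.3+90))
```

```text
q6 1.15 turn(units about tool z) 0.00  tilt [-0.0005 -0.0006] | after turn shift [ 1.1 -0.2 88.1]
```

Call:
step_arm --pt "0 0 0 1 -0.2 6 0" --pt "0 0 0 0 0 14 0" --pt "0 0 0 0 0 18 0" --pt "0 0 0 0 0 18 0" --pt "0 0 0 0 0 12 0" --pt "0 0 0 0 0 10 0" --pt "0 0 0 0 0 6 0" --pt "0 0 0 0 0 3 0" --pt "0 0 0 0 0 1 0" --pt "0 0 0 0 0 0 0" --pt "0 0 0 0 0 0 0"

```text
clock: 23.17
eef_pos: [464.5, -6.6, 12.0]
tool_rot: [3.109, 0.445, 0.003]
force: [0.4, -0.6, -1.2]
gripper_width: 59.3
grasp_force: 30.0
```

Call:
step_arm --pt "0 0 0 0 0 1 0" --pt "0 0 0 0 0 1 0" --pt "0 0 0 0 0 0 0" --pt "0 0 0 0 0 0 100" --pt "0 0 0 0 0 0 100" --pt "0 0 0 0 0 0 100" --pt "0 0 0 0 0 0 100" --pt "0 0 0 0 0 0 100" --pt "0 0 0 0 0 0 100" --pt "0 0 0 0 0 -10 100" --pt "0 0 0 0 0 -20 100" --pt "0 0 0 0 0 -25 100" --pt "0 0 0 0 0 -25 100" --pt "0 0 0 0 0 -10 100" --pt "0 0 0 0 0 0 100"

```text
clock: 24.42
eef_pos: [466.2, -6.8, 102.9]
tool_rot: [3.108, 0.445, 0.011]
force: [0.4, 0.7, 0.2]
gripper_width: 94.1
grasp_force: 0.0
```

Run:
```python
from h import *
go(622.9,170.6,60,np.radians(161+90))
```

```text
q6 1.15 turn(units about tool z) 5.88  tilt [ 0.0074 -0.0011] | after turn shift [  90.2 -218.9   42.8]
```

Call:
step_arm --pt "0 0 0.88 0 0 0 100" --pt "0 0 1 0 0 0 100" --pt "0 0 1 0 0 0 100" --pt "0 0 1 0 0 0 100" --pt "0 0 1 0 0 0 100" --pt "0 0 1 0 0 0 100" --pt "0 0 0 5 -12 0 100" --pt "0 0 0 10 -24 0 100" --pt "0 0 0 14 -34 4 100" --pt "0 0 0 14 -34 6 100" --pt "0 0 0 14 -34 6 100" --pt "0 0 0 13 -32 6 100" --pt "0 0 0 10 -26 8 100" --pt "0 0 0 6 -15 8 100" --pt "0 0 0 3 -8 5 100" --pt "0 0 0 1 0 0 100" --pt "0 0 0 0 0 0 100"

```text
clock: 25.83
eef_pos: [619.3, 171.3, 54.7]
tool_rot: [3.098, -0.515, -0.004]
force: [0.1, -0.9, -0.1]
gripper_width: 94.1
grasp_force: 0.0
```

Run:
```python
from chk import *
go(622.9,170.6,4,np.radians(161+90))
k=capture("scene"); i=k["color"][170:320,260:500]
cv2.imwrite("pics/s5.png",cv2.resize(i,None,fx=3.3,fy=3.3,interpolation=cv2.INTER_CUBIC))
for k in (k,capture("top")):
  for t,uv,z in (('board_blue_mid',(464,-7,12),4),('deck_blue_mid',(622,170,8),0)):
   u=proj(k,np.array([uv]))[0]
   for d in silhouettes(k,t):
    if np.hypot(*(d["xy"]-u))<20:
        h,a=hullof(d["region"]); v,r=fit([(k,dense(h))],M[t.split('_')[0]],uv[:2],z);print(t,v.round(2),r.round(2),a)
```

```text
q6 2.08 turn(units about tool z) 0.02  tilt [-0.0026 -0.001 ] | after turn shift [ 3.7 -0.6 50.7]
board_blue_mid [452.26   4.15   1.86] 2.4 369
deck_blue_mid [625.82 169.87   2.81] 0.64 929
board_blue_mid [ 4.6136e+02 -7.3400e+00  2.6000e-01] 0.87 693
deck_blue_mid [625.71 156.28   1.57] 3.73 159
```

View pics/s5.png

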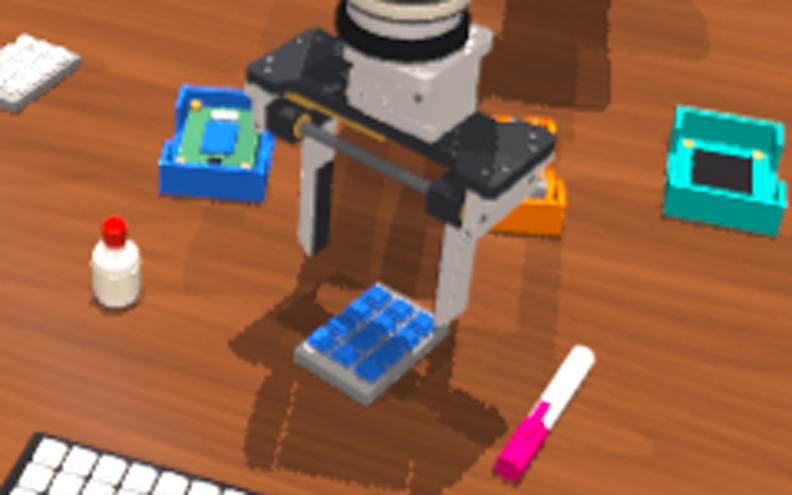

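The crop shows the board seated flat in the blue case at about (325,213) full-image, and the fingers over the blue deck at about (372,273). Gripping the deck next.

Call:
step_arm --pt "0 0 0 3 -0.6 8 100" --pt "0 0 0 0 0 12 100" --pt "0 0 0 0 0 12 100" --pt "0 0 0 0 0 10 100" --pt "0 0 0 0 0 6 100" --pt "0 0 0 0 0 3 100" --pt "0 0 0 0 0 0 100" --pt "0 0 0 0 0 0 100" --pt "0 0 0 0 0 0 0" --pt "0 0 0 0 0 0 0" --pt "0 0 0 0 0 0 0" --pt "0 0 0 0 0 0 0" --pt "0 0 0 0 0 0 0" --pt "0 0 0 0 0 0 0" --pt "0 0 0 0 0 0 0" --pt "0 0 0 0 0 0 0"

```text
clock: 27.47
eef_pos: [623.2, 170.9, 5.4]
tool_rot: [3.099, -0.518, 0.001]
force: [-0.6, -1.3, 2.2]
gripper_width: 59.7
grasp_force: 30.0
```

Call:
step_arm --pt "0 0 0 0 0 -6 0" --pt "0 0 0 0 0 -12 0" --pt "0 0 0 0 0 -20 0" --pt "0 0 0 0 0 -20 0" --pt "0 0 0 0 0 -20 0" --pt "0 0 0 0 0 -12 0" --pt "0 0 0 0 0 -4 0" --pt "0 0 0 0 0 0 0"

```text
clock: 28.13
eef_pos: [624.0, 171.1, 101.2]
tool_rot: [-3.098, 0.518, -0.005]
force: [0.2, 0.1, -1.5]
gripper_width: 59.6
grasp_force: 30.0
```

Run:
```python
from h import *
go(464,-7,100,np.radians(16.3+90))
```

```text
q6 2.08 turn(units about tool z) -5.88  tilt [0.0033 0.0005] | after turn shift [-203.6  126.     0.4]
```

Call:
step_arm --pt "0 0 -0.88 0 0 0 0" --pt "0 0 -1 0 0 0 0" --pt "0 0 -1 0 0 0 0" --pt "0 0 -1 0 0 0 0" --pt "0 0 -1 0 0 0 0" --pt "0 0 -1 0 0 0 0" --pt "0 0 0 -12 7 0 0" --pt "0 0 0 -22 14 0 0" --pt "0 0 0 -30 18 0 0" --pt "0 0 0 -30 18 0 0" --pt "0 0 0 -30 19 0 0" --pt "0 0 0 -30 19 0 0" --pt "0 0 0 -24 15 0 0" --pt "0 0 0 -16 10 0 0" --pt "0 0 0 -8 5 0 0" --pt "0 0 0 -1 1 0 0" --pt "0 0 0 0 0 0 0" --pt "0 0 0 0 0 0 0"

```text
clock: 29.63
eef_pos: [464.1, -6.3, 98.8]
tool_rot: [-3.109, -0.446, 0.0]
force: [-0.5, -0.1, -1.2]
gripper_width: 59.7
grasp_force: 30.0
```

Run:
```python
from h import *
go(464,-6.8,28,np.radians(16.3+90))
```

```text
q6 1.15 turn(units about tool z) 0.01  tilt [-0.0001  0.0006] | after turn shift [-0.3  0.5 70.8]
```

Call:
step_arm --pt "0 0 0 -0.3 0.5 6 0" --pt "0 0 0 0 0 14 0" --pt "0 0 0 0 0 16 0" --pt "0 0 0 0 0 14 0" --pt "0 0 0 0 0 10 0" --pt "0 0 0 0 0 6 0" --pt "0 0 0 0 0 3 0" --pt "0 0 0 0 0 1.8 0" --pt "0 0 0 0 0 0 0" --pt "0 0 0 0 0 0 0"

```text
clock: 30.47
eef_pos: [464.1, -7.6, 29.0]
tool_rot: [3.109, 0.446, 0.002]
force: [-1.2, 0.5, -0.6]
gripper_width: 59.5
grasp_force: 30.0
```

Call:
step_arm --pt "0 0 0 0 0 1 0" --pt "0 0 0 0 0 1.2 0" --pt "0 0 0 0 0 0 0" --pt "0 0 0 0 0 0 100" --pt "0 0 0 0 0 0 100" --pt "0 0 0 0 0 0 100" --pt "0 0 0 0 0 0 100" --pt "0 0 0 0 0 0 100" --pt "0 0 0 0 0 0 100" --pt "0 0 0 0 0 -10 100" --pt "0 0 0 0 0 -20 100" --pt "0 0 0 0 0 -30 100" --pt "0 0 0 0 0 -30 100" --pt "0 0 0 0 0 -30 100" --pt "0 0 0 0 0 -30 100" --pt "0 0 0 0 0 -20 100" --pt "0 0 0 0 0 0 100"

```text
clock: 31.88
eef_pos: [466.3, -7.9, 202.8]
tool_rot: [3.107, 0.445, 0.017]
force: [0.9, 0.0, 0.8]
gripper_width: 93.9
grasp_force: 0.0
```

Call:
step_arm --pt "0 0 0 0 20 0 100" --pt "0 0 0 0 36 0 100" --pt "0 0 0 0 36 0 100" --pt "0 0 0 0 36 0 100" --pt "0 0 0 0 36 0 100" --pt "0 0 0 0 36 0 100" --pt "0 0 0 0 30 0 100" --pt "0 0 0 0 10 0 100" --pt "0 0 0 0 0 0 100"

```text
clock: 32.63
eef_pos: [530.4, -239.7, 194.4]
tool_rot: [-3.109, -0.44, 0.004]
force: [-0.4, -0.6, 0.1]
gripper_width: 93.7
grasp_force: 0.0
```

Run:
```python
from h import *
k=capture("scene"); i=k["color"][170:320,170:510]
cv2.imwrite("pics/s6.png",cv2.resize(i,(800,353),interpolation=cv2.INTER_CUBIC))
t=capture("top"); cv2.imwrite("pics/t6.png",cv2.resize(t["color"][170:260,190:350],None,fx=5,fy=5,interpolation=cv2.INTER_CUBIC))
for k in (k,t):
  for n,uv,z in (('deck_blue_mid',(464,-7,30),21),('deck_orange_mid',(413,205,30),21)):
   u=proj(k,np.array([uv]))[0]
   for d in silhouettes(k,n):
    if np.hypot(*(d["xy"]-u))<20:
        h,a=hullof(d["region"]); v,r=fit([(k,dense(h))],M['deck'],uv[:2],z);print(n,v.round(2),r.round(2),a)
```

```text
deck_orange_mid [4.1748e+02 2.0340e+02 3.0000e-01] 0.41 608
deck_blue_mid [ 4.6155e+02 -8.8600e+00  2.6000e-01] 0.76 699
deck_orange_mid [409.52 201.94   3.43] 0.49 701
```

View pics/s6.png

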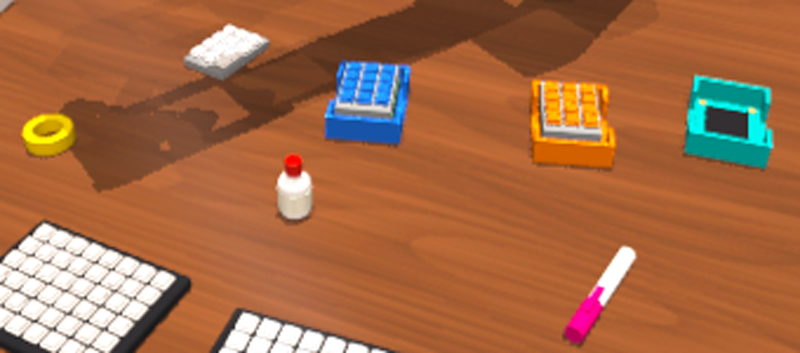

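View pics/t6.png

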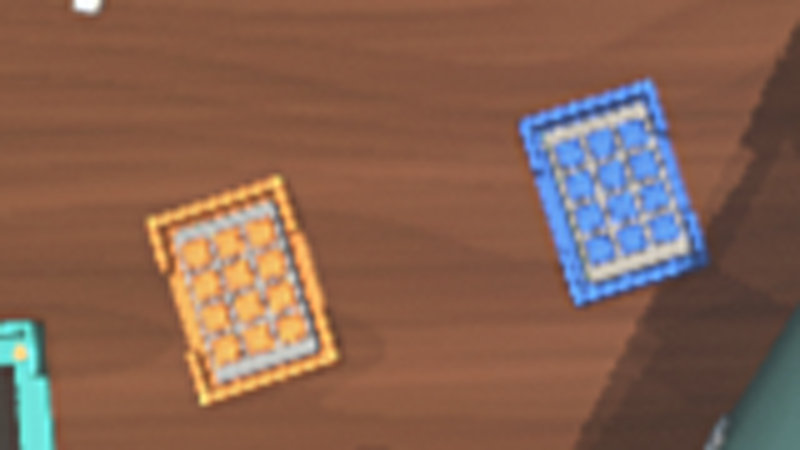

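Both pictures show each deck inside its own case, caps up, flat and centred: blue around (326,209) and orange around (413,222) in the scene view. The white deck, tape, glue and marker haven't moved, so I'm handing in.

```bash
python3 -c "
from plant import *
print(job_done())"
```

```text
the job is handed in; nothing more can be done
None
```

I built both keypads, each with the matching board and key deck lying flat in its case, and handed the job in after about 33 s on the robot's clock; no verdict came back.

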